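Rack the shelf dividers

ROBOT

A 6-joint arm with a two-finger parallel gripper is mounted at the origin on the work surface. World frame = base frame: x ahead of the robot, y to its left, z up, the work surface at z = 0. Lengths are in m, angles in rad, forces in N, time in s.
With the tool pointing down it reaches from about 0.225 to 0.875 m from the base axis. Payload 3.4 kg.
Tool frame: the origin (TCP) lies on the mounting face of the last link; the fingertips stand 173 mm ahead of it and the grasp point (between the pads) lies 155 mm ahead of it; z points along the fingers, y is the direction in which the jaws open and shut (so a half turn about z gives the same grasp; the last joint's range is limited). The gripper opens to 85 mm and grips with 20 to 120 N. Pads are 22 mm wide; open, the fingers measure 114 mm over their backs; the gripper's body (76 mm by 85 mm) begins 54 mm behind the grasp point. The pads swing forward as they close: fully open they stand 13 mm farther back than shut.
Start: joints at [0.984, 0.276, 1.505, -0, 1.361, -0.121], TCP at [0.258, 0.514, 0.405] pointing down, gripper open.
Joint ranges: [-2.89, 2.89], [-0.75, 2.08], [0.22, 2.7], [-1.18, 4.32], [0.11, 2.71], [-2.7, 2.7]. Speed limits (rad/s): [2.57, 2.57, 3.14, 3.14, 3.14, 3.14].

INTERFACE

Orientations are given as [roll, pitch, yaw] about the fixed x, y, z axes, in that order (R = Rz(yaw) Ry(pitch) Rx(roll)).
In Python, from bench import * gives the robot as it stands. The module is installed in compiled form; this text tells all that it offers.
- The arm moves only by the shell command python3 -m inch 'ROWS' [FORCE]. ROWS is JSON, a list of rows, each an object with "rot": the turn, a rotation vector about the tool's x, y, z as a fraction of full scale, a list of three; "dp": the shift along the tool's x, y, z as a fraction of full scale, a list of three; "gripper": the opening, from 0 (shut) to 1 (fully open). A call has 1 to 5 rows; each row shifts and turns the commanded pose from where the row before left it, along the tool's axes as they then stand; what a row does not reach is not made up. Full scale, the value 1, is 30 mm for a shift and 0.1 rad for a turn. A row lasts 1/8 s, in which the tool goes at most 62.5 mm and 10.7 degrees, less where a joint would pass 70% of its speed; a pose out of reach is approached as far as the arm can. A call with a number of a shift or a turn outside -1 to 1 is refused whole. A call with a gripper value outside its range is refused whole. The fingers move at their own pace and stop on an object; FORCE is the grip in N (left out, the last holds). Time passes only in rows, so rows that do not move let the fingers close. It gives the time, the measured TCP pose, the force and the opening at its end, in the units of the state.
- sense(): the state, without advancing time (a new reading comes with each control period).
- snapshot(name): name is "scene" or "top"; returns a dict with "image" (480x640x3 uint8, blue, green, red), "range_z" (480x640 float32, m along the optical axis (not along the pixel's ray), 0 where there is no reading), "intrinsics" (3x3 intrinsics, pixels), "R" (3x3) and "t" (3): a world point X has camera coordinates R X + t. Camera axes: x right, y down, z forward; pixel columns grow to the right and rows downward; lengths in m; the calibration is good to about 2 mm. A picture is of the moment at which its call begins.
- job_done(): hands the job in, once; it reports no verdict.
The state is a dict: "clock": time; "joint_pos": joint angles; "joint_velocities": joint speeds; "joint_efforts": joint torques, N m; "position": TCP position; "eef_rot": TCP orientation; "wrist_force": force on the tool from outside, world axes, zero at the start; "wrist_torque": the same for the moment, N m; "width": finger opening in m.
Only numpy, scipy, OpenCV 4.12 (cv2) and the standard library are available. Lean on these libraries where they do the work, as an engineer would, in place of code of your own. Each camera call takes 0.05 s, during which the arm holds its last target.

TASK

Set up the divider rack for the next shelf lane: take the teal and the yellow divider panels from the sloped tray and stand each one upright on its edge, fully down in the rack slot of its own colour and roughly centred along it. Let go of both.

Things in the scene. Friction and masses are not known exactly. Their poses are not given: they have to be found in the camera images.
- divider_teal: Teal flat plastic panel, 12 mm thick (x), 90 wide (y), 130 tall (z, up to its top edge), 0.15 kg. Origin: middle of its lower edge. Starts in a bay of the steel tray at the robot's right (3 bays, 105 mm apart, any order; an orange panel is not wanted), leaning 20 deg, top edge towards the robot. Pinch it by the top 60 mm, which the tray leaves free on both faces.
- divider_yellow: Yellow flat plastic panel, 12 mm thick (x), 90 wide (y), 130 tall (z, up to its top edge), 0.15 kg. Origin: middle of its lower edge. Starts in another bay of the same tray, leaning the same way, lower edge 30 mm above the table; the tray's back rest covers the lower 70 mm of the face towards the robot, a lip the lower 20 mm of the other.
- slot_teal (a point): Floor centre of the teal-walled slot, 20 mm above the table, in the rack at the robot's left. x across the slot, y along it, z up. Slot 18 mm wide, 110 long, open at both ends; straight walls 45 mm high, then flared lips, about 34 mm wide at the mouth, 60 above the floor. A seated panel shows its upper 70 mm.
- slot_yellow (a point): Floor centre of the yellow-walled slot, same form, axes and height as the teal one. The rack's three parallel slots (teal, yellow, grey, in any order) are 80 mm apart; a grey panel of the same size already stands in the grey slot, its top edge 150 mm above the table.
Things that resemble listed ones, but are neither listed nor needed, are in the scene too. What is meant by the divider_teal is not green, and is the smaller of those in its own colour.

How it is judged:
By the outcome, as a careful person would: the job done as asked, in the order asked, and still so for the second after the job is handed in, with the robot touching nothing.
It also fails if it takes over 58 s, if anything falls off the work surface, if the arm or the gripper's body presses on something with over 40 N, if the wrist force passes 120 N, or if a joint passes its speed limit or range.

## Working session

There is one attempt and no reset: what is moved stays moved. The work goes in short steps, Python scripts to look and compute and a shell command to move; the robot and the scene stay as the last step left them, time stands still between calls to the robot, and variables do not carry over. Pictures are saved under pics/ and viewed, and the job is handed in when it is done.

```bash
mkdir -p pics; python3 - <<'E'
from bench import *
import cv2,pickle
s=sense();print(s)
for n in("scene","top"):
    d=snapshot(n);cv2.imwrite(f"pics/{n}0.png",d["image"]);pickle.dump(d,open(f"{n}0.pkl","wb"));print(n,d["intrinsics"],d["R"],d["t"])
E
```

```text
{'clock': 0.0, 'joint_pos': array([ 9.84003124e-01,  2.76590657e-01,  1.50615837e+00, -3.02939937e-05,
        1.36069775e+00, -1.20990026e-01]), 'joint_velocities': array([-1.62442514e-03,  4.13518343e-04, -1.20316524e-03,  1.12682050e-03,
       -3.63522301e-04, -5.49648088e-05]), 'joint_efforts': array([-8.04416486e-04, -4.16783702e+01, -2.45804143e+01, -4.78054153e-04,
        1.13012563e-02,  1.61496075e-05]), 'position': array([0.25813641, 0.51355095, 0.40383184]), 'eef_rot': array([-3.13974851e+00, -1.94383415e-04,  2.67579564e+00]), 'wrist_force': array([ 0.73187247, -0.58899522,  0.6611636 ]), 'wrist_torque': array([-0.0353124 , -0.00684004,  0.01887314]), 'width': 0.08527527997521923}
scene [[571.76810811   0.         316.81299408]
 [  0.         571.76810811 234.90308901]
 [  0.           0.           1.        ]] [[ 0.26151762  0.96514753 -0.00993892]
 [ 0.63684141 -0.18027884 -0.74962161]
 [-0.72528722  0.18970974 -0.66179201]] [-0.1348615  -0.26282424  1.44441012]
top [[480.99645118   0.         316.91326933]
 [  0.         480.99645118 244.62662399]
 [  0.           0.           1.        ]] [[ 0.01816987 -0.99946968 -0.02702263]
 [-0.98165237 -0.01270202 -0.19025585]
 [ 0.18981171  0.02998376 -0.98136257]] [0.00434383 0.48391487 1.00059964]
```

View pics/scene0.png

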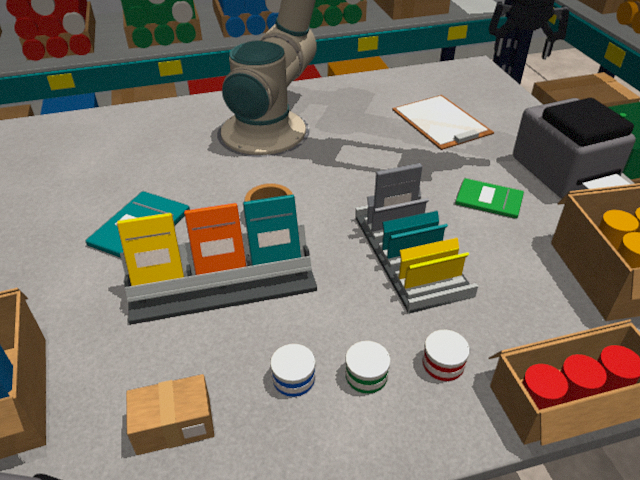

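View pics/top0.png

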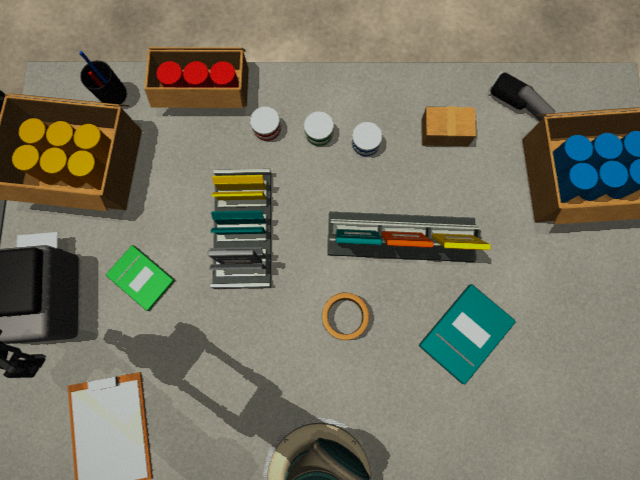

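The scene picture shows the tray with yellow (150,250), orange (215,240) and teal (272,232) panels. The rack's slots run grey, teal, yellow going away from the robot, and the flat teal and green panels are decoys. Next I'll enlarge both areas.

```bash
python3 - <<'E'
import cv2,pickle,numpy as np
a=pickle.load(open("top0.pkl","rb"));b=pickle.load(open("scene0.pkl","rb"))
A=a["image"];B=b["image"]
c1=cv2.resize(A[165:295,200:280],None,fx=4.5,fy=4.5,interpolation=cv2.INTER_CUBIC)
c2=cv2.resize(A[205:270,320:500],None,fx=4.4,fy=4.4,interpolation=cv2.INTER_CUBIC)
c3=cv2.resize(B[150:315,345:485],None,fx=3.6,fy=3.6,interpolation=cv2.INTER_CUBIC)
cv2.imwrite("pics/c1.png",c1);cv2.imwrite("pics/c2.png",c2);cv2.imwrite("pics/c3.png",c3)
def cloud(d):
    z=d["range_z"];K=d["intrinsics"];v,u=np.mgrid[:480,:640]
    P=np.stack([(u-K[0,2])/K[0,0]*z,(v-K[1,2])/K[1,1]*z,z],-1)
    return (P-d["t"])@d["R"]
for n,d in(("top",a),("scene",b)):
    P=cloud(d);np.save(n+"P.npy",P)
# fit panel plane from scene: regions of panels
P=np.load("sceneP.npy");hsv=cv2.cvtColor(B,cv2.COLOR_BGR2HSV)
for n,(u0,u1,v0,v1),(h0,h1) in(("yel",(118,186,210,290),(22,35)),("teal",(243,300,190,270),(82,100)),("or",(186,245,200,280),(3,16))):
    m=np.zeros((480,640),bool);m[v0:v1,u0:u1]=1
    m&=(hsv[...,0]>=h0)&(hsv[...,0]<=h1)&(hsv[...,1]>110)&(b["range_z"]>0)
    Q=P[m];Q=Q[(Q[:,2]>0.05)]
    c=np.median(Q,0);Q=Q[np.linalg.norm(Q-c,axis=1)<.09]
    for _ in range(3):
        c=Q.mean(0);n3=np.linalg.svd(Q-c,full_matrices=False)[2][2];n3*=np.sign(n3[0]);r=(Q-c)@n3;Q=Q[abs(r)<.004]
    print(n,len(Q),c.round(4),n3.round(4),"rms",r.std().round(4),"lean",np.degrees(np.arcsin(n3[2])).round(1),"yaw",np.degrees(np.arctan2(n3[1],n3[0])).round(2))
    print(" y",np.percentile(Q[:,1],[1,99]).round(4),"z",np.percentile(Q[:,2],[1,99]).round(4),"topx",Q[Q[:,2]>np.percentile(Q[:,2],97)].mean(0).round(4))
E
```

```text
yel 2689 [ 0.4858 -0.2838  0.1065] [ 0.9368 -0.0301  0.3484] rms 0.0016 lean 20.4 yaw -1.84
 y [-0.3275 -0.2399] z [0.0514 0.1533] topx [ 0.468  -0.2829  0.1532]
teal 2363 [ 0.4928 -0.0747  0.1064] [ 0.9368 -0.0318  0.3484] rms 0.0016 lean 20.4 yaw -1.95
 y [-0.1177 -0.0307] z [0.0509 0.1534] topx [ 0.475  -0.0742  0.1533]
or 2595 [ 0.4896 -0.174   0.1064] [ 0.9363 -0.0299  0.35  ] rms 0.0016 lean 20.5 yaw -1.83
 y [-0.2174 -0.13  ] z [0.0512 0.1535] topx [ 0.4718 -0.1721  0.1534]
```

View pics/c1.png

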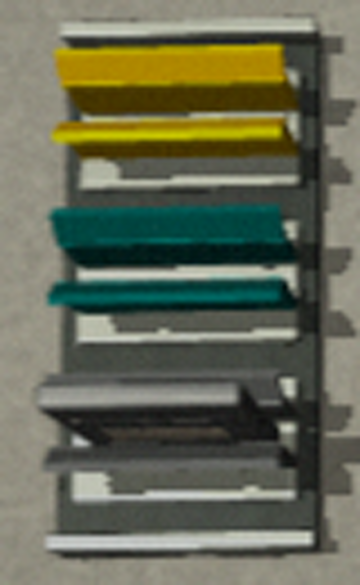

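View pics/c2.png

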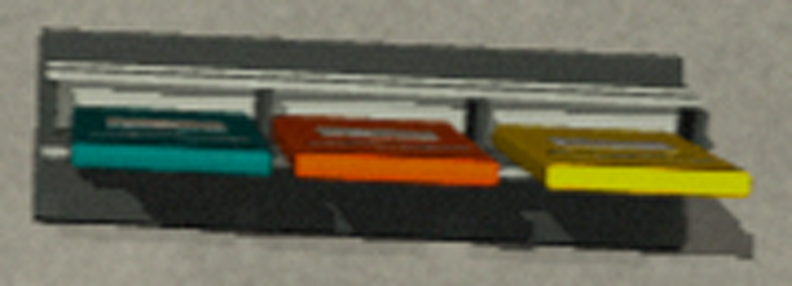

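View pics/c3.png

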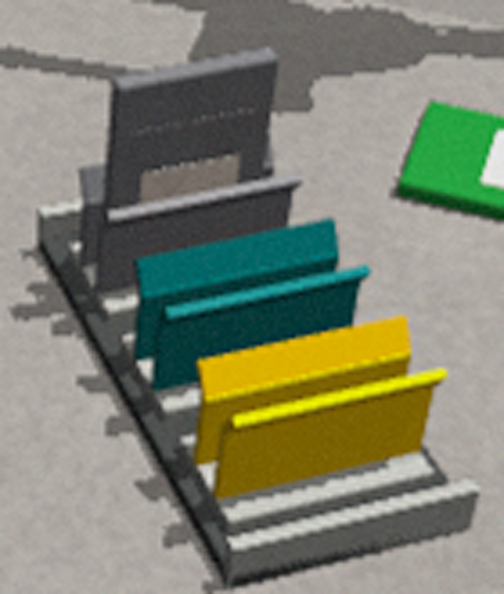

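The crops are clear. In c1 the slots run across the picture, with yellow at about y=100, teal at about y=255 and grey at about y=425. In c2 the top edges of teal and yellow are both visible and free. Next I'll measure the rack from the depth data.

```bash
cat > h.py <<'E'
import numpy as np
from scipy.spatial.transform import Rotation as Ro
from bench import *
def pose():
    s=sense();return np.array(s["position"]),Ro.from_euler("xyz",s["eef_rot"]).as_matrix(),s
def goalR(lean,yaw):
    # panel/slot normal -> tool y; lean>0: fingers point to +normal side
    n=np.array([np.cos(yaw)*np.cos(lean),np.sin(yaw)*np.cos(lean),np.sin(lean)])
    z=-np.array([-np.cos(yaw)*np.sin(lean),-np.sin(yaw)*np.sin(lean),np.cos(lean)])
    return np.column_stack([np.cross(n,z),n,z])
def plan(p,R,wps):
    """wps: list of (p,R); prints rows (shift in axes at row start then turn)"""
    for q,G in wps:
        L=R.T@(q-p);rv=Ro.from_matrix(R.T@G).as_rotvec()
        N=int(max(np.ceil(np.linalg.norm(q-p)/.0299),np.ceil(np.linalg.norm(rv)/.099),1))
        print("total shift",(q-p).round(4),"tool",(L/.03).round(2),"rot",(rv/.1).round(2),"rows",N)
        p0=p.copy()
        for i in range(N):
            d=np.clip(R.T@(p0+(q-p0)*(i+1)/N-p)/.03,-1,1).round(2)
            r=np.clip(Ro.from_matrix(R.T@G).as_rotvec()/.1/(N-i),-1,1).round(2)
            print(" dp",d.tolist(),"rot",r.tolist())
            p=p+R@d*.03;R=R@Ro.from_rotvec(r*.1).as_matrix()
E
python3 - <<'E'
import cv2,pickle,numpy as np
for n,box in(("top",(205,275,165,290)),("scene",(350,480,160,310))):
    d=pickle.load(open(n+"0.pkl","rb"));P=np.load(n+"P.npy");hsv=cv2.cvtColor(d["image"],cv2.COLOR_BGR2HSV)
    u0,u1,v0,v1=box
    for c,(h0,h1) in(("teal",(80,100)),("yel",(20,35))):
        m=np.zeros((480,640),bool);m[v0:v1,u0:u1]=1
        m&=(hsv[...,0]>=h0)&(hsv[...,0]<=h1)&(hsv[...,1]>110)&(d["range_z"]>0)
        Q=P[m];Q=Q[(Q[:,2]>.03)&(Q[:,2]<.12)]
        print(n,c,len(Q),"zmax",np.percentile(Q[:,2],99).round(4),"y",np.percentile(Q[:,1],[1,99]).round(4),"x",np.percentile(Q[:,0],[1,99]).round(4))
        # top-most points vs x
        T=Q[Q[:,2]>.072];h,e=np.histogram(T[:,0],bins=np.arange(T[:,0].min()-.002,T[:,0].max()+.004,.002))
        print([(round(x,3),int(k)) for x,k in zip(e,h) if k])
        xm=np.median(Q[:,0])
        mid=(T[:,0].min()+T[:,0].max())/2
        for s in(T[T[:,0]<mid],T[T[:,0]>=mid]):
            f=np.polyfit(s[:,1],s[:,0],1);print("  lip slope deg",np.degrees(np.arctan(f[0])).round(2),"mean",s.mean(0).round(4),"yr",np.percentile(s[:,1],[1,99]).round(4),"xr",np.percentile(s[:,0]-f[0]*(s[:,1]-s[:,1].mean()),[2,98]).round(4))
# grey panel face in scene
d=pickle.load(open("scene0.pkl","rb"));P=np.load("sceneP.npy")
m=np.zeros((480,640),bool);m[165:225,370:430]=1
Q=P[m];Q=Q[(Q[:,2]>.09)&(Q[:,2]<.16)&(Q[:,0]<.45)]
for _ in range(4):
    c=Q.mean(0);w=np.linalg.svd(Q-c,full_matrices=False)[2][2];w*=np.sign(w[0]);r=(Q-c)@w;Q=Q[abs(r)<.004]
print("grey",len(Q),c.round(4),w.round(4),"y",np.percentile(Q[:,1],[1,99]),"z",Q[:,2].max())
E
```

```text
top teal 895 zmax 0.0847 y [0.1303 0.2376] x [0.5034 0.549 ]
[(np.float64(0.501), 10), (np.float64(0.503), 48), (np.float64(0.505), 50), (np.float64(0.507), 47), (np.float64(0.509), 4), (np.float64(0.511), 42), (np.float64(0.515), 3), (np.float64(0.533), 1), (np.float64(0.535), 5), (np.float64(0.537), 24), (np.float64(0.539), 47), (np.float64(0.541), 60), (np.float64(0.543), 58), (np.float64(0.545), 36), (np.float64(0.547), 48), (np.float64(0.549), 3), (np.float64(0.551), 3)]
  lip slope deg -1.44 mean [0.5078 0.1835 0.0792] yr [0.1304 0.2364] xr [0.5035 0.5135]
  lip slope deg -1.94 mean [0.5439 0.186  0.0784] yr [0.1321 0.238 ] xr [0.538 0.55 ]
top yel 1034 zmax 0.0842 y [0.1333 0.2415] x [0.5835 0.6298]
[(np.float64(0.583), 44), (np.float64(0.585), 54), (np.float64(0.587), 39), (np.float64(0.589), 13), (np.float64(0.591), 28), (np.float64(0.593), 9), (np.float64(0.595), 1), (np.float64(0.615), 6), (np.float64(0.617), 20), (np.float64(0.619), 41), (np.float64(0.621), 55), (np.float64(0.623), 62), (np.float64(0.625), 60), (np.float64(0.627), 20), (np.float64(0.629), 27), (np.float64
[... 788 characters left out ...]
129 zmax 0.0822 y [0.131  0.2399] x [0.583 0.628]
[(np.float64(0.581), 17), (np.float64(0.583), 44), (np.float64(0.585), 69), (np.float64(0.587), 118), (np.float64(0.589), 91), (np.float64(0.591), 58), (np.float64(0.593), 14), (np.float64(0.595), 1), (np.float64(0.597), 1), (np.float64(0.619), 1), (np.float64(0.621), 8), (np.float64(0.623), 69), (np.float64(0.625), 91), (np.float64(0.627), 41), (np.float64(0.629), 14)]
  lip slope deg -1.61 mean [0.5878 0.1839 0.0771] yr [0.1311 0.2388] xr [0.5817 0.5933]
  lip slope deg -1.7 mean [0.6253 0.1843 0.0792] yr [0.1312 0.2406] xr [0.6225 0.6285]
grey 621 [0.4484 0.1841 0.1247] [0.9999 0.0014 0.0149] y [0.13227937 0.22133079] z 0.15218467223465093
```

```bash
cat >> h.py <<'E'
D=np.radians
def pick(c,yaw,ztop=.154,lean=D(20.2),depth=.028,back=0.):
    """c: point on far face at panel mid width"""
    R=goalR(lean,yaw);n=R[:,1];u=-R[:,2]
    top=np.array(c)+u*(ztop-c[2])/u[2]-n*.006
    return top-u*depth+u*(.155+back),R
T=([.4928,-.0742,.1064],D(-1.9)); Y=([.4858,-.2837,.1064],D(-1.9))
E
python3 - <<'E'
from h import *
p,R,s=pose()
q,G=pick(*T,back=.07);q2,_=pick(*T)
print(q,q2)
mid=np.array([.38,.20,.39])
plan(p,R,[(q,G),(q2,G)])
E
```

```text
[ 0.40168203 -0.07117731  0.33681134] [ 0.42583961 -0.0719787   0.27111682]
total shift [ 0.1435 -0.5848 -0.0671] tool [-13.03 -15.26   2.26] rot [-3.15 -2.   11.26] rows 21
 dp [-0.62, -0.73, 0.11] rot [-0.15, -0.1, 0.54]
 dp [-0.66, -0.69, 0.1] rot [-0.15, -0.09, 0.54]
 dp [-0.69, -0.66, 0.1] rot [-0.15, -0.1, 0.54]
 dp [-0.73, -0.62, 0.1] rot [-0.15, -0.09, 0.54]
 dp [-0.76, -0.59, 0.09] rot [-0.15, -0.1, 0.54]
 dp [-0.79, -0.54, 0.1] rot [-0.15, -0.09, 0.54]
 dp [-0.81, -0.5, 0.09] rot [-0.15, -0.09, 0.53]
 dp [-0.84, -0.46, 0.09] rot [-0.15, -0.1, 0.54]
 dp [-0.86, -0.41, 0.1] rot [-0.15, -0.09, 0.53]
 dp [-0.89, -0.37, 0.09] rot [-0.15, -0.1, 0.54]
 dp [-0.9, -0.32, 0.11] rot [-0.15, -0.09, 0.53]
 dp [-0.91, -0.28, 0.1] rot [-0.15, -0.1, 0.54]
 dp [-0.93, -0.23, 0.11] rot [-0.15, -0.09, 0.53]
 dp [-0.94, -0.18, 0.12] rot [-0.15, -0.1, 0.54]
 dp [-0.94, -0.13, 0.12] rot [-0.15, -0.09, 0.53]
 dp [-0.95, -0.08, 0.13] rot [-0.15, -0.1, 0.54]
 dp [-0.95, -0.03, 0.14] rot [-0.15, -0.09, 0.53]
 dp [-0.95, 0.01, 0.14] rot [-0.15, -0.1, 0.54]
 dp [-0.95, 0.06, 0.16] rot [-0.15, -0.09, 0.53]
 dp [-0.94, 0.12, 0.17] rot [-0.15, -0.1, 0.54]
 dp [-0.93, 0.16, 0.17] rot [-0.15, -0.09, 0.53]
total shift [ 0.0241 -0.0008 -0.0658] tool [-0.   -0.    2.34] rot [-0. -0.  0.] rows 3
 dp [-0.0, -0.0, 0.78] rot [-0.0, -0.0, 0.0]
 dp [-0.0, -0.0, 0.78] rot [-0.0, -0.0, 0.0]
 dp [-0.0, -0.0, 0.78] rot [-0.0, -0.0, 0.0]
```

```bash
python3 -m inch '[{"dp":[-0.62,-0.73,0.05],"rot":[-0.15,-0.1,0.54],"gripper":1},{"dp":[-0.66,-0.69,0.05],"rot":[-0.15,-0.1,0.54],"gripper":1},{"dp":[-0.69,-0.66,0.05],"rot":[-0.15,-0.1,0.54],"gripper":1},{"dp":[-0.73,-0.62,0.05],"rot":[-0.15,-0.1,0.54],"gripper":1},{"dp":[-0.76,-0.59,0.05],"rot":[-0.15,-0.1,0.54],"gripper":1}]'
python3 -m inch '[{"dp":[-0.79,-0.54,0.1],"rot":[-0.15,-0.1,0.54],"gripper":1},{"dp":[-0.81,-0.5,0.1],"rot":[-0.15,-0.1,0.54],"gripper":1},{"dp":[-0.84,-0.46,0.1],"rot":[-0.15,-0.1,0.54],"gripper":1},{"dp":[-0.86,-0.41,0.1],"rot":[-0.15,-0.1,0.54],"gripper":1},{"dp":[-0.89,-0.37,0.1],"rot":[-0.15,-0.1,0.54],"gripper":1}]'
python3 -m inch '[{"dp":[-0.9,-0.32,0.1],"rot":[-0.15,-0.1,0.54],"gripper":1},{"dp":[-0.91,-0.28,0.1],"rot":[-0.15,-0.1,0.54],"gripper":1},{"dp":[-0.93,-0.23,0.1],"rot":[-0.15,-0.1,0.54],"gripper":1},{"dp":[-0.94,-0.18,0.1],"rot":[-0.15,-0.1,0.54],"gripper":1},{"dp":[-0.94,-0.13,0.1],"rot":[-0.15,-0.1,0.54],"gripper":1}]'
python3 - <<'E'
from h import *
p,R,s=pose();q,G=pick(*T,back=.06);plan(p,R,[(q,G)])
E
```

```text
clock: 0.72
position: [0.2922, 0.3732, 0.3957]
eef_rot: [3.061, 0.04, 2.402]
wrist_force: [0.6, 0.4, -0.8]
width: 0.0853
clock: 1.35
position: [0.3264, 0.2341, 0.3792]
eef_rot: [2.972, 0.055, 2.128]
wrist_force: [0.4, -0.6, 0.4]
width: 0.0854
clock: 1.98
position: [0.3595, 0.0948, 0.3654]
eef_rot: [2.883, 0.046, 1.853]
wrist_force: [0.3, -0.5, -0.3]
width: 0.0858
total shift [ 0.0456 -0.1661 -0.038 ] tool [-5.68 -0.47  1.46] rot [-0.85 -0.51  3.15] rows 6
 dp [-0.95, -0.08, 0.24] rot [-0.14, -0.09, 0.52]
 dp [-0.94, -0.03, 0.25] rot [-0.14, -0.08, 0.53]
 dp [-0.95, 0.01, 0.26] rot [-0.14, -0.08, 0.52]
 dp [-0.94, 0.06, 0.27] rot [-0.14, -0.09, 0.53]
 dp [-0.93, 0.11, 0.27] rot [-0.15, -0.08, 0.52]
 dp [-0.93, 0.15, 0.29] rot [-0.14, -0.09, 0.53]
```

```bash
python3 -m inch '[{"dp":[-0.95,-0.08,0.24],"rot":[-0.14,-0.08,0.52],"gripper":1},{"dp":[-0.94,-0.03,0.25],"rot":[-0.14,-0.08,0.52],"gripper":1},{"dp":[-0.95,0.01,0.26],"rot":[-0.14,-0.08,0.52],"gripper":1},{"dp":[-0.94,0.06,0.27],"rot":[-0.14,-0.08,0.52],"gripper":1},{"dp":[-0.5,0.08,0.2],"rot":[-0.14,-0.08,0.52],"gripper":1}]'
python3 -m inch '[{"dp":[0,0,0],"rot":[0,0,0],"gripper":1}]'
python3 - <<'E'
from h import *
import cv2
p,R,s=pose();q,G=pick(*T,back=.05);plan(p,R,[(q,G),(pick(*T)[0],G)])
d=snapshot("top");cv2.imwrite("pics/t1.png",cv2.resize(d["image"][180:300,300:510],None,fx=3.5,fy=3.5))
E
```

```text
clock: 2.6
position: [0.3957, -0.0307, 0.3352]
eef_rot: [2.805, 0.008, 1.591]
wrist_force: [-0.4, -0.4, 0.1]
width: 0.0856
clock: 2.72
position: [0.3956, -0.0301, 0.3351]
eef_rot: [2.806, 0.008, 1.593]
wrist_force: [0.4, 0.4, -0.5]
width: 0.0855
total shift [ 0.0129 -0.0413 -0.0171] tool [-1.38  0.19  0.68] rot [-0.17 -0.11  0.54] rows 2
 dp [-0.69, 0.09, 0.34] rot [-0.09, -0.06, 0.27]
 dp [-0.69, 0.11, 0.34] rot [-0.08, -0.05, 0.27]
total shift [ 0.0174 -0.0005 -0.047 ] tool [0.   0.   1.67] rot [-0. -0.  0.] rows 2
 dp [0.0, 0.0, 0.84] rot [-0.0, -0.0, 0.0]
 dp [0.0, 0.0, 0.83] rot [-0.0, -0.0, 0.0]
```

View pics/t1.png

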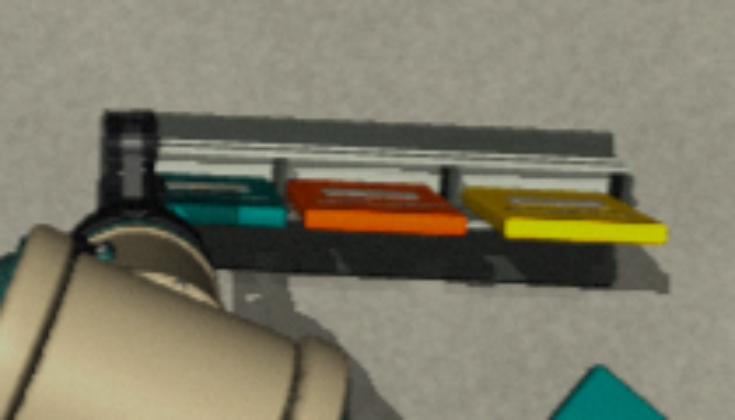

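The arm covers the left part of teal (at about 160,195 in the crop) and the tray hasn't been disturbed. The moves track with almost no lag, so I'll align and go down.

```bash
python3 -m inch '[{"dp":[-0.69,0.09,0.34],"rot":[-0.09,-0.06,0.27],"gripper":1},{"dp":[-0.69,0.11,0.34],"rot":[-0.08,-0.05,0.27],"gripper":1},{"dp":[0,0,0],"rot":[0,0,0],"gripper":1}]'
python3 - <<'E'
from h import *
import cv2
p,R,s=pose();q,G=pick(*T);plan(p,R,[(q,G)])
d=snapshot("scene");cv2.imwrite("pics/s1.png",cv2.resize(d["image"][100:330,90:340],None,fx=2.6,fy=2.6))
E
```

```text
clock: 3.15
position: [0.4086, -0.0708, 0.3185]
eef_rot: [2.789, -0.0, 1.54]
wrist_force: [-0.6, 1.2, 0.5]
width: 0.0854
total shift [ 0.0172 -0.0012 -0.0474] tool [-0.02 -0.01  1.68] rot [ 0.   -0.01  0.02] rows 2
 dp [-0.01, -0.0, 0.84] rot [0.0, -0.01, 0.01]
 dp [-0.01, -0.01, 0.84] rot [0.0, -0.0, 0.01]
```

View pics/s1.png

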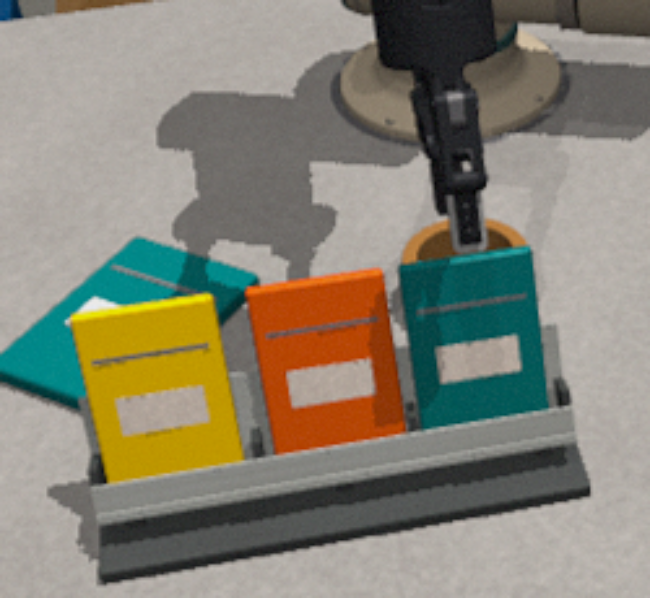

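The front finger (467,240) is centred over teal's top edge (400–530). Going down and closing.

```bash
python3 -m inch '[{"dp":[0,0,0.84],"rot":[0,0,0],"gripper":1},{"dp":[0,0,0.84],"rot":[0,0,0],"gripper":1},{"dp":[0,0,0],"rot":[0,0,0],"gripper":0},{"dp":[0,0,0],"rot":[0,0,0],"gripper":0},{"dp":[0,0,0],"rot":[0,0,0],"gripper":0}]' 40
python3 -m inch '[{"dp":[0,0,0],"rot":[0,0,0],"gripper":0},{"dp":[0,0,0],"rot":[0,0,0],"gripper":0}]'
```

```text
clock: 3.82
position: [0.4261, -0.0714, 0.2725]
eef_rot: [2.786, 0.001, 1.541]
wrist_force: [0.1, 0.3, -0.1]
width: 0.032
clock: 4.08
position: [0.4259, -0.0716, 0.2722]
eef_rot: [2.787, 0.001, 1.54]
wrist_force: [-3.2, 0.4, 6.7]
width: 0.0119
```

Gripped at 11.9 mm. Next, lift out along the panel and carry it to the teal slot.

```bash
cat >> h.py <<'E'
SY=D(1.7); ST=np.array([.526,.1835,.02]); SYE=np.array([.606,.186,.02])
def place(s,h,g=.103):
    return s+np.array([0,0,h+g+.155]),goalR(0,SY)
E
python3 -m inch '[{"dp":[0,0,-0.6],"rot":[0,0,0],"gripper":0},{"dp":[0,0,-1],"rot":[0,0,0],"gripper":0},{"dp":[0,0,-1],"rot":[0,0,0],"gripper":0},{"dp":[0,0,-1],"rot":[0,0,0],"gripper":0},{"dp":[0,0,-0.7],"rot":[0,0,0],"gripper":0}]'
python3 - <<'E'
from h import *
p,R,s=pose();q,G=place(ST,.145);plan(p,R,[(q,G)])
E
```

```text
clock: 4.7
position: [0.3807, -0.0701, 0.3937]
eef_rot: [2.787, 0.001, 1.54]
wrist_force: [0.2, -0.2, -1.4]
width: 0.0116
total shift [0.1453 0.2536 0.0293] tool [8.6  4.64 0.67] rot [ 3.55  0.12 -0.6 ] rows 10
 dp [0.86, 0.46, 0.07] rot [0.35, 0.01, -0.06]
 dp [0.86, 0.47, 0.05] rot [0.36, 0.01, -0.06]
 dp [0.85, 0.48, 0.03] rot [0.35, 0.01, -0.06]
 dp [0.85, 0.49, 0.02] rot [0.36, 0.01, -0.06]
 dp [0.85, 0.49, 0.0] rot [0.35, 0.01, -0.06]
 dp [0.85, 0.49, -0.01] rot [0.36, 0.01, -0.06]
 dp [0.84, 0.5, -0.03] rot [0.35, 0.01, -0.06]
 dp [0.84, 0.5, -0.05] rot [0.36, 0.02, -0.06]
 dp [0.83, 0.5, -0.06] rot [0.35, 0.01, -0.06]
 dp [0.84, 0.51, -0.08] rot [0.36, 0.02, -0.06]
```

```bash
python3 -m inch '[{"dp":[0.86,0.46,0.06],"rot":[0.35,0.01,-0.06],"gripper":0},{"dp":[0.86,0.47,0.05],"rot":[0.36,0.01,-0.06],"gripper":0},{"dp":[0.85,0.48,0.03],"rot":[0.35,0.01,-0.06],"gripper":0},{"dp":[0.85,0.49,0.02],"rot":[0.36,0.01,-0.06],"gripper":0},{"dp":[0.85,0.49,0],"rot":[0.35,0.01,-0.06],"gripper":0}]'
python3 -m inch '[{"dp":[0.85,0.49,-0.01],"rot":[0.36,0.01,-0.06],"gripper":0},{"dp":[0.84,0.5,-0.03],"rot":[0.35,0.01,-0.06],"gripper":0},{"dp":[0.84,0.5,-0.05],"rot":[0.36,0.02,-0.06],"gripper":0},{"dp":[0.83,0.5,-0.06],"rot":[0.35,0.01,-0.06],"gripper":0},{"dp":[0.84,0.51,-0.08],"rot":[0.36,0.02,-0.06],"gripper":0}]'
python3 - <<'E'
from h import *
p,R,s=pose();q,G=place(ST,.065);plan(p,R,[(q,G)])
E
```

```text
clock: 5.32
position: [0.4541, 0.0575, 0.4076]
eef_rot: [2.966, 0.004, 1.57]
wrist_force: [0.4, 0.3, -1.1]
width: 0.0113
clock: 5.95
position: [0.5268, 0.1843, 0.4219]
eef_rot: [-3.139, -0.001, 1.601]
wrist_force: [0.9, 0.0, -1.1]
width: 0.0118
total shift [-0.0008 -0.0008 -0.0789] tool [-0.03 -0.02  2.63] rot [-0.03 -0.01  0.  ] rows 3
 dp [-0.01, -0.01, 0.88] rot [-0.01, -0.0, 0.0]
 dp [-0.01, -0.0, 0.87] rot [-0.01, -0.0, 0.0]
 dp [-0.01, -0.01, 0.88] rot [-0.01, -0.01, 0.0]
```

```bash
python3 -m inch '[{"dp":[-0.01,-0.01,0.87],"rot":[-0.01,0,0],"gripper":0},{"dp":[-0.01,0,0.87],"rot":[-0.01,0,0],"gripper":0},{"dp":[-0.01,-0.01,0.87],"rot":[-0.01,0,0],"gripper":0},{"dp":[0,0,0],"rot":[0,0,0],"gripper":0}]'
cat > meas.py <<'E'
import cv2,sys,numpy as np
from h import *
tag,h0,h1=sys.argv[1],int(sys.argv[2]),int(sys.argv[3])
p,R,s=pose();print("tcp",p.round(4),s["eef_rot"].round(4),s["wrist_force"].round(1))
d=snapshot("scene");K=d["intrinsics"];z=d["range_z"];v,u=np.mgrid[:480,:640]
P=(np.stack([(u-K[0,2])/K[0,0]*z,(v-K[1,2])/K[1,1]*z,z],-1)-d["t"])@d["R"]
hsv=cv2.cvtColor(d["image"],cv2.COLOR_BGR2HSV)
m=(hsv[...,0]>=h0)&(hsv[...,0]<=h1)&(hsv[...,1]>110)&(z>0)&(P[...,2]>float(sys.argv[4]))&(abs(P[...,1]-p[1])<.08)&(abs(P[...,0]-p[0])<.05)
Q=P[m]
for _ in range(4):
    c=Q.mean(0);n=np.linalg.svd(Q-c,full_matrices=False)[2][2];n*=np.sign(n[0]);r=(Q-c)@n;Q=Q[abs(r)<.004]
print(len(Q),"face c",c.round(4),"n",n.round(4),"midx at slot",(c-n*.006).round(4),"y",np.percentile(Q[:,1],[1,99]).round(4),"z",np.percentile(Q[:,2],[.5,99.5]).round(4))
cv2.imwrite(f"pics/{tag}_s.png",cv2.resize(d["image"][60:320,330:500],None,fx=2.3,fy=2.3))
t=snapshot("top");cv2.imwrite(f"pics/{tag}_t.png",cv2.resize(t["image"][140:300,180:300],None,fx=3.5,fy=3.5))
E
python3 meas.py hov1 80 100 0.095
```

```text
clock: 6.45
position: [0.525, 0.1824, 0.3416]
eef_rot: [-3.138, 0.0, 1.6]
wrist_force: [-0.3, -0.3, -0.7]
width: 0.0118
tcp [0.525  0.1824 0.3416] [-3.1381  0.      1.6004] [-0.3 -0.3 -0.7]
1352 face c [0.5298 0.1741 0.1491] n [ 0.9995  0.0123 -0.0287] midx at slot [0.5238 0.174  0.1492] y [0.1366 0.2245] z [0.0954 0.2147]
```

View pics/hov1_s.png

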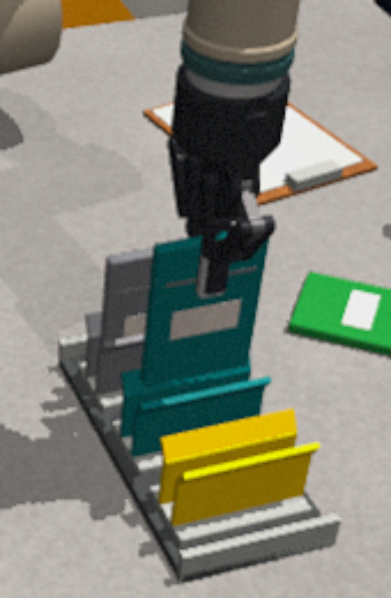

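View pics/hov1_t.png

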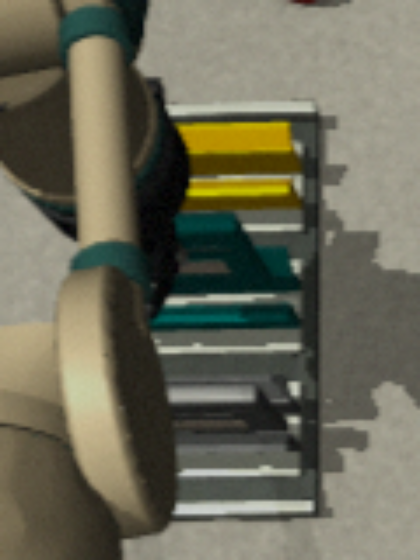

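At hover the panel stands in line above the teal slot, with its lower end at (200,370) in the scene crop. It tips about 1.5° forward at the top and sits 3 mm low in y. I'll trim both and go down gradually.

```bash
python3 -m inch '[{"dp":[0.1,0,0],"rot":[-0.2,0,0],"gripper":0},{"dp":[0,0,0.5],"rot":[0,0,0],"gripper":0},{"dp":[0,0,0.5],"rot":[0,0,0],"gripper":0},{"dp":[0,0,0],"rot":[0,0,0],"gripper":0}]'
python3 meas.py hov2 80 100 0.095
```

```text
clock: 7.05
position: [0.5248, 0.1861, 0.3192]
eef_rot: [3.12, -0.003, 1.601]
wrist_force: [-11.7, -1.4, 34.5]
width: 0.0116
tcp [0.5248 0.1861 0.3192] [ 3.1199e+00 -2.6000e-03  1.6007e+00] [-11.7  -1.4  34.5]
1138 face c [0.5343 0.1746 0.1569] n [ 0.9993  0.0047 -0.0362] midx at slot [0.5283 0.1746 0.1572] y [0.1302 0.2283] z [0.0953 0.4871]
```

View pics/hov2_s.png

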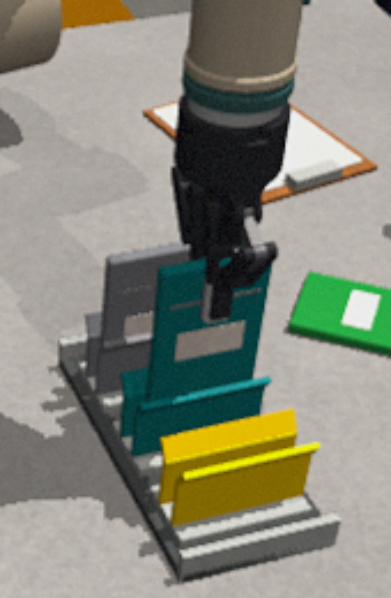

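Contact: 34 N up and −x on the tool, so the panel is touching the far lip. My tilt estimate is in doubt. I'll back off and measure more cleanly.

```bash
python3 -m inch '[{"dp":[0,0,-0.6],"rot":[0,0,0],"gripper":0},{"dp":[0,0,-0.6],"rot":[0,0,0],"gripper":0},{"dp":[0,0,0],"rot":[0,0,0],"gripper":0}]'
cat > meas2.py <<'E'
import cv2,sys,numpy as np
from h import *
tag,h0,h1,z0,z1=sys.argv[1],int(sys.argv[2]),int(sys.argv[3]),float(sys.argv[4]),float(sys.argv[5])
p,R,s=pose();print("tcp",p.round(4),s["eef_rot"].round(4),s["wrist_force"].round(1),s["wrist_torque"].round(2))
for nm in("scene","top"):
    d=snapshot(nm);K=d["intrinsics"];z=d["range_z"];v,u=np.mgrid[:480,:640]
    P=(np.stack([(u-K[0,2])/K[0,0]*z,(v-K[1,2])/K[1,1]*z,z],-1)-d["t"])@d["R"]
    hsv=cv2.cvtColor(d["image"],cv2.COLOR_BGR2HSV)
    m=(hsv[...,0]>=h0)&(hsv[...,0]<=h1)&(hsv[...,1]>110)&(z>0)&(P[...,2]>z0)&(P[...,2]<z1)&(abs(P[...,1]-p[1])<.06)&(abs(P[...,0]-p[0])<.035)
    m=cv2.erode(m.astype(np.uint8),np.ones((3,3)))>0
    Q=P[m]
    if len(Q)<50: continue
    for _ in range(4):
        c=Q.mean(0);n=np.linalg.svd(Q-c,full_matrices=False)[2][2];n*=np.sign(n[0]);r=(Q-c)@n;Q=Q[abs(r)<.003]
    print(nm,len(Q),"mid",(c-n*.006).round(4),"n",n.round(4),"rms",r.std().round(4),"y",np.percentile(Q[:,1],[1,99]).round(4),"z",np.percentile(Q[:,2],[.5,99.5]).round(4))
    for a in np.arange(z0,z1,.02):
        k=(Q[:,2]>a)&(Q[:,2]<a+.02)
        if k.sum()>20: print("   z%.3f x%.4f y%.3f %d"%(a+.01,np.median(Q[k,0]),np.median(Q[k,1]),k.sum()))
    b=(330,500,60,320,2.3) if nm=="scene" else (180,300,140,300,3.5)
    cv2.imwrite(f"pics/{tag}_{nm}.png",cv2.resize(d["image"][b[2]:b[3],b[0]:b[1]],None,fx=b[4],fy=b[4]))
E
python3 meas2.py hov3 80 100 0.092 0.225
```

```text
clock: 7.52
position: [0.5259, 0.1858, 0.3505]
eef_rot: [3.117, -0.001, 1.601]
wrist_force: [-0.2, 0.5, -1.8]
width: 0.0113
tcp [0.5259 0.1858 0.3505] [ 3.1168e+00 -1.4000e-03  1.6008e+00] [-0.2  0.5 -1.8] [ 0.06  0.02 -0.  ]
scene 1371 mid [0.53   0.1775 0.1514] n [0.9994 0.0315 0.0147] rms 0.0013 y [0.1409 0.2265] z [0.1007 0.2231]
   z0.102 x0.5365 y0.183 206
   z0.122 x0.5363 y0.183 384
   z0.142 x0.5361 y0.166 171
   z0.162 x0.5356 y0.154 132
   z0.182 x0.5356 y0.167 231
   z0.202 x0.5354 y0.158 156
   z0.222 x0.5359 y0.155 91
top 181 mid [0.5203 0.1559 0.1637] n [0.9987 0.0488 0.0178] rms 0.0007 y [0.1417 0.192 ] z [0.107  0.2206]
   z0.122 x0.5266 y0.159 51
   z0.182 x0.5258 y0.154 34
   z0.202 x0.5257 y0.152 40
```

View pics/hov3_scene.png

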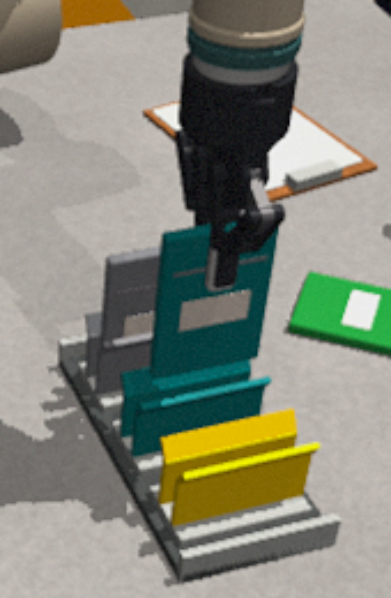

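The clean fit shows the panel leaning 0.8° with its lower edge about 5 mm too far in +x. My earlier "tilt" was contaminated by the lip pixels, so I'm undoing most of that turn.

```bash
python3 -m inch '[{"dp":[0,-0.04,0.2],"rot":[0.15,0,0],"gripper":0},{"dp":[0,0,0],"rot":[0,0,0],"gripper":0}]'
python3 meas2.py hov4 80 100 0.092 0.225
```

```text
clock: 7.88
position: [0.5242, 0.1855, 0.3419]
eef_rot: [3.138, -0.0, 1.601]
wrist_force: [-0.2, 0.5, -0.7]
width: 0.0114
tcp [0.5242 0.1855 0.3419] [ 3.1383e+00 -2.0000e-04  1.6006e+00] [-0.2  0.5 -0.7] [-0.03  0.06 -0.02]
scene 1294 mid [0.524  0.1745 0.1479] n [ 0.9997  0.0252 -0.005 ] rms 0.0012 y [0.1404 0.2256] z [0.0952 0.2178]
   z0.102 x0.5295 y0.179 286
   z0.122 x0.5298 y0.180 310
   z0.142 x0.5300 y0.152 107
   z0.162 x0.5300 y0.166 203
   z0.182 x0.5304 y0.159 147
   z0.202 x0.5308 y0.157 180
   z0.222 x0.5304 y0.157 61
top 230 mid [0.516  0.157  0.1698] n [ 0.9991  0.0419 -0.0083] rms 0.0009 y [0.1416 0.1916] z [0.1012 0.2193]
   z0.102 x0.5211 y0.175 28
   z0.122 x0.5213 y0.155 29
   z0.162 x0.5222 y0.147 22
   z0.182 x0.5217 y0.155 47
   z0.202 x0.5217 y0.157 49
   z0.222 x0.5230 y0.158 37
```

```bash
python3 -m inch '[{"dp":[0,0.04,0],"rot":[0,0,0],"gripper":0},{"dp":[0,0,0.4],"rot":[0,0,0],"gripper":0},{"dp":[0,0,0.4],"rot":[0,0,0],"gripper":0},{"dp":[0,0,0],"rot":[0,0,0],"gripper":0}]'
```

```text
clock: 8.48
position: [0.5253, 0.1855, 0.3179]
eef_rot: [3.138, -0.0, 1.601]
wrist_force: [-0.3, 0.4, -1.5]
width: 0.0116
```

No contact this time. Continuing.

```bash
python3 -m inch '[{"dp":[0,0,0.3],"rot":[0,0,0],"gripper":0},{"dp":[0,0,0.3],"rot":[0,0,0],"gripper":0},{"dp":[0,0,0.2],"rot":[0,0,0],"gripper":0},{"dp":[0,0,0],"rot":[0,0,0],"gripper":0}]'
```

```text
clock: 8.98
position: [0.5259, 0.1857, 0.295]
eef_rot: [3.136, -0.001, 1.601]
wrist_force: [-0.5, 0.4, -1.1]
width: 0.0114
```

```bash
python3 -m inch '[{"dp":[0,0,0.2],"rot":[0,0,0],"gripper":0},{"dp":[0,0,0.2],"rot":[0,0,0],"gripper":0},{"dp":[0,0,0],"rot":[0,0,0],"gripper":0}]'; python3 -m inch '[{"dp":[0,0,0.06],"rot":[0,0,0],"gripper":0},{"dp":[0,0,0],"rot":[0,0,0],"gripper":0}]'
```

```text
clock: 9.35
position: [0.526, 0.1857, 0.283]
eef_rot: [3.136, -0.001, 1.601]
wrist_force: [-1.4, 0.5, -1.6]
width: 0.0118
clock: 9.6
position: [0.5262, 0.1857, 0.2818]
eef_rot: [3.135, -0.001, 1.601]
wrist_force: [-0.0, 0.1, -0.6]
width: 0.0112
```

```bash
python3 -m inch '[{"dp":[0,0,0.05],"rot":[0,0,0],"gripper":0},{"dp":[0,0,0.05],"rot":[0,0,0],"gripper":0},{"dp":[0,0,0],"rot":[0,0,0],"gripper":0}]'; python3 meas2.py low1 80 100 0.095 0.165
```

```text
clock: 9.98
position: [0.5262, 0.1857, 0.2787]
eef_rot: [3.135, -0.001, 1.601]
wrist_force: [1.0, -1.0, -1.2]
width: 0.0119
tcp [0.5262 0.1857 0.2787] [ 3.1351e+00 -8.0000e-04  1.6006e+00] [ 1.  -1.  -1.2] [ 0.01  0.03 -0.03]
scene 433 mid [0.5269 0.1668 0.1252] n [0.9996 0.0299 0.0015] rms 0.0012 y [0.1407 0.2257] z [0.0986 0.1557]
   z0.105 x0.5324 y0.167 192
   z0.125 x0.5332 y0.151 84
   z0.145 x0.5333 y0.156 147
top 118 mid [0.519  0.1557 0.1368] n [ 0.9938  0.0947 -0.059 ] rms 0.0013 y [0.1419 0.1706] z [0.1067 0.1573]
   z0.125 x0.5241 y0.155 40
   z0.145 x0.5247 y0.157 48
```

View pics/low1_scene.png

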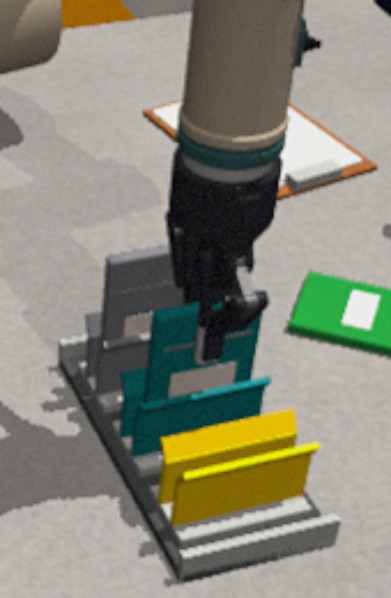

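The panel is inside the slot with its top at about 0.155, so roughly 4 mm remain. Stepping down until it touches the floor.

```bash
python3 -m inch '[{"dp":[0,0,0.05],"rot":[0,0,0],"gripper":0},{"dp":[0,0,0.05],"rot":[0,0,0],"gripper":0},{"dp":[0,0,0],"rot":[0,0,0],"gripper":0}]';python3 -m inch '[{"dp":[0,0,0.03],"rot":[0,0,0],"gripper":0},{"dp":[0,0,0],"rot":[0,0,0],"gripper":0}]'
```

```text
clock: 10.45
position: [0.5262, 0.1857, 0.2756]
eef_rot: [3.135, -0.001, 1.601]
wrist_force: [-0.4, -0.1, -0.2]
width: 0.0116
clock: 10.7
position: [0.5263, 0.1857, 0.2749]
eef_rot: [3.135, -0.001, 1.601]
wrist_force: [-0.8, -0.9, -1.0]
width: 0.0113
```

```bash
python3 -m inch '[{"dp":[0,0,0.05],"rot":[0,0,0],"gripper":0},{"dp":[0,0,0],"rot":[0,0,0],"gripper":0}]';python3 -m inch '[{"dp":[0,0,0.04],"rot":[0,0,0],"gripper":0},{"dp":[0,0,0],"rot":[0,0,0],"gripper":0}]'
```

```text
clock: 10.95
position: [0.5263, 0.1857, 0.2748]
eef_rot: [3.134, -0.001, 1.601]
wrist_force: [-2.4, -1.6, 6.9]
width: 0.0111
clock: 11.2
position: [0.5262, 0.1856, 0.2747]
eef_rot: [3.133, -0.001, 1.601]
wrist_force: [-3.4, -1.3, 13.8]
width: 0.0115
```

Floor contact at TCP z=0.2748 (13.8 N). Open the gripper part-way and retract.

```bash
python3 -m inch '[{"dp":[0,0,-0.02],"rot":[0,0,0],"gripper":0.5},{"dp":[0,0,0],"rot":[0,0,0],"gripper":0.5},{"dp":[0,0,0],"rot":[0,0,0],"gripper":0.5},{"dp":[0,0,0],"rot":[0,0,0],"gripper":0.5}]'
python3 -m inch '[{"dp":[0,0,-0.5],"rot":[0,0,0],"gripper":0.5},{"dp":[0,0,-1],"rot":[0,0,0],"gripper":0.5},{"dp":[0,0,-1],"rot":[0,0,0],"gripper":0.5},{"dp":[0,0,-1],"rot":[0,0,0],"gripper":0.5}]'
python3 - <<'E'
from h import *
p,R,s=pose();q,G=pick(*Y,back=.05);plan(p,R,[(q,G)])
E
python3 meas2.py rel1 80 100 0.095 0.165
```

```text
clock: 11.7
position: [0.5263, 0.1858, 0.2725]
eef_rot: [3.135, -0.001, 1.601]
wrist_force: [0.6, -0.6, 0.8]
width: 0.0425
clock: 12.2
position: [0.5255, 0.1857, 0.3799]
eef_rot: [3.134, -0.001, 1.601]
wrist_force: [1.0, 0.6, 0.5]
width: 0.0427
total shift [-0.124  -0.4666 -0.0618] tool [-15.42  -4.61   2.01] rot [-3.45 -0.12  0.62] rows 17
 dp [-0.91, -0.27, 0.12] rot [-0.2, -0.01, 0.04]
 dp [-0.91, -0.27, 0.11] rot [-0.2, -0.01, 0.04]
 dp [-0.9, -0.27, 0.11] rot [-0.2, -0.01, 0.04]
 dp [-0.92, -0.27, 0.11] rot [-0.2, -0.01, 0.04]
 dp [-0.91, -0.26, 0.1] rot [-0.2, -0.01, 0.04]
 dp [-0.91, -0.27, 0.09] rot [-0.2, -0.01, 0.04]
 dp [-0.91, -0.26, 0.09] rot [-0.2, -0.01, 0.03]
 dp [-0.92, -0.26, 0.09] rot [-0.2, -0.01, 0.04]
 dp [-0.91, -0.26, 0.08] rot [-0.2, -0.0, 0.04]
 dp [-0.92, -0.25, 0.08] rot [-0.21, -0.01, 0.03]
 dp [-0.91, -0.26, 0.07] rot [-0.2, -0.0, 0.04]
 dp [-0.92, -0.25, 0.07] rot [-0.21, -0.01, 0.03]
 dp [-0.92, -0.26, 0.07] rot [-0.2, -0.0, 0.04]
 dp [-0.92, -0.25, 0.05] rot [-0.21, -0.01, 0.03]
 dp [-0.92, -0.24, 0.06] rot [-0.2, -0.0, 0.04]
 dp [-0.92, -0.25, 0.05] rot [-0.21, -0.01, 0.03]
 dp [-0.92, -0.24, 0.04] rot [-0.2, -0.0, 0.04]
tcp [0.5255 0.1857 0.3799] [ 3.1336e+00 -1.1000e-03  1.6007e+00] [1.  0.6 0.5] [ 0.01 -0.01 -0.02]
scene 826 mid [0.5267 0.1817 0.1278] n [0.9995 0.0319 0.0086] rms 0.0013 y [0.1408 0.225 ] z [0.0976 0.1515]
   z0.105 x0.5328 y0.178 242
   z0.125 x0.5330 y0.182 247
   z0.145 x0.5326 y0.184 337
top 126 mid [0.5195 0.1634 0.1432] n [ 0.9917  0.0537 -0.1168] rms 0.0012 y [0.1423 0.1885] z [0.1122 0.1548]
   z0.125 x0.5243 y0.154 29
   z0.145 x0.5256 y0.165 94
```

View pics/rel1_scene.png

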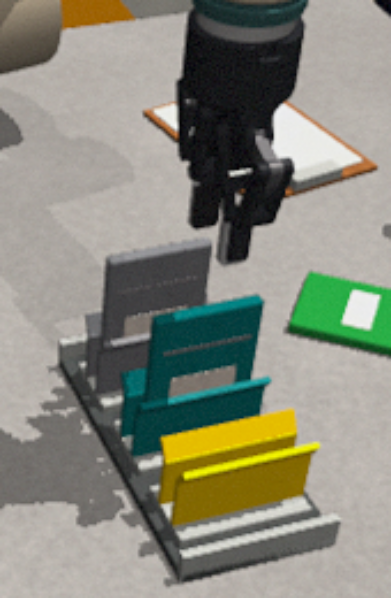

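Teal is seated: its top is at 0.1515 and it is centred at y≈0.183, at (205,350) in the crop. Now for yellow, staying high on the way.

```bash
python3 -m inch '[{"dp":[-0.9,-0.27,0],"rot":[-0.2,-0.01,0.04],"gripper":0.5},{"dp":[-0.9,-0.27,0],"rot":[-0.2,-0.01,0.04],"gripper":0.5},{"dp":[-0.9,-0.27,0],"rot":[-0.2,-0.01,0.04],"gripper":1},{"dp":[-0.9,-0.27,0],"rot":[-0.2,-0.01,0.04],"gripper":1},{"dp":[-0.9,-0.26,0],"rot":[-0.2,-0.01,0.04],"gripper":1}]'
python3 -m inch '[{"dp":[-0.9,-0.26,0],"rot":[-0.2,-0.01,0.04],"gripper":1},{"dp":[-0.9,-0.26,0],"rot":[-0.2,-0.01,0.04],"gripper":1},{"dp":[-0.9,-0.26,0],"rot":[-0.2,-0.01,0.04],"gripper":1},{"dp":[-0.9,-0.26,0],"rot":[-0.2,-0.01,0.04],"gripper":1},{"dp":[-0.9,-0.26,0],"rot":[-0.2,0,0.04],"gripper":1}]'
python3 -m inch '[{"dp":[-0.9,-0.26,0],"rot":[-0.2,-0.01,0.04],"gripper":1},{"dp":[-0.9,-0.26,0],"rot":[-0.2,-0.01,0.04],"gripper":1},{"dp":[-0.9,-0.26,0],"rot":[-0.2,-0.01,0.04],"gripper":1},{"dp":[-0.9,-0.26,0],"rot":[-0.2,-0.01,0.04],"gripper":1},{"dp":[-0.9,-0.26,0],"rot":[-0.2,0,0.04],"gripper":1}]'
python3 - <<'E'
from h import *
p,R,s=pose();q,G=pick(*Y,back=.06);plan(p,R,[(q,G)])
E
```

```text
clock: 12.92
position: [0.4878, 0.049, 0.3758]
eef_rot: [3.035, 0.003, 1.58]
wrist_force: [0.1, 0.2, -0.1]
width: 0.0853
clock: 13.55
position: [0.4494, -0.086, 0.3706]
eef_rot: [2.935, 0.004, 1.56]
wrist_force: [-0.3, -0.3, 0.3]
width: 0.0854
clock: 14.18
position: [0.409, -0.2202, 0.3616]
eef_rot: [2.834, 0.002, 1.54]
wrist_force: [-0.0, -0.2, -1.1]
width: 0.0856
total shift [-0.0109 -0.0606 -0.0342] tool [-2.03 -0.63  1.  ] rot [-0.45  0.02  0.03] rows 3
 dp [-0.68, -0.21, 0.33] rot [-0.15, 0.01, 0.01]
 dp [-0.67, -0.22, 0.33] rot [-0.15, 0.0, 0.01]
 dp [-0.68, -0.22, 0.33] rot [-0.15, 0.01, 0.01]
```

```bash
python3 -m inch '[{"dp":[-0.68,-0.21,0],"rot":[-0.15,0,0.01],"gripper":1},{"dp":[-0.67,-0.22,0],"rot":[-0.15,0,0.01],"gripper":1},{"dp":[-0.68,-0.22,0.5],"rot":[-0.15,0,0.01],"gripper":1},{"dp":[0,0,0.5],"rot":[0,0,0],"gripper":1},{"dp":[0,0,0],"rot":[0,0,0],"gripper":1}]'
python3 - <<'E'
from h import *
import cv2
p,R,s=pose();q,G=pick(*Y);plan(p,R,[(q,G)])
d=snapshot("scene");cv2.imwrite("pics/s2.png",cv2.resize(d["image"][100:330,90:340],None,fx=2.6,fy=2.6))
E
```

```text
clock: 14.8
position: [0.3991, -0.2793, 0.3261]
eef_rot: [2.792, -0.002, 1.537]
wrist_force: [0.2, 0.3, 0.2]
width: 0.0853
total shift [ 0.0197 -0.0022 -0.055 ] tool [-0.05 -0.01  1.95] rot [-0.03 -0.01 -0.01] rows 2
 dp [-0.03, -0.0, 0.97] rot [-0.02, -0.01, -0.0]
 dp [-0.02, -0.01, 0.98] rot [-0.01, -0.0, -0.01]
```

View pics/s2.png

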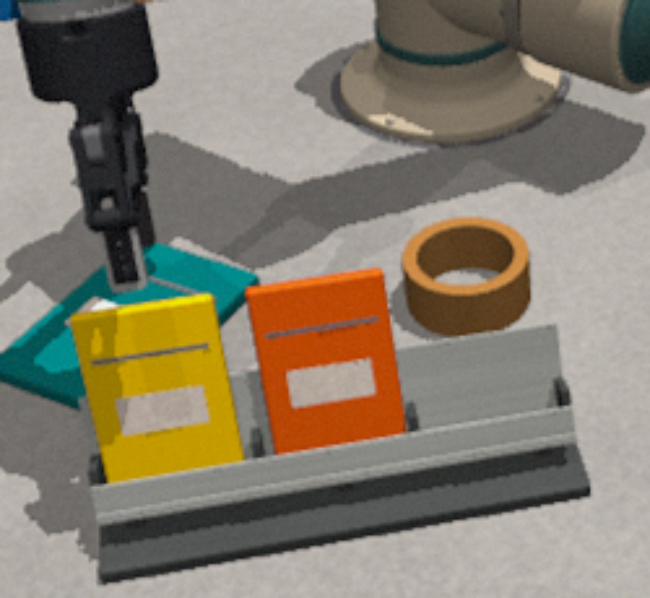

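```bash
python3 - <<'E'
from h import *
import pickle
d=pickle.load(open("scene0.pkl","rb"))
def px(X):
    c=d["R"]@X+d["t"];u=d["intrinsics"]@c;u=u[:2]/u[2];return ((u-[90,100])*2.6).round(0)
for nm,c in(("Y",Y),("T",T)):
    q,G=pick(*c,back=.06 if nm=="Y" else .05)
    q0,_=pick(*c);top=q0+G[:,2]*(.155-.028)+G[:,1]*.006
    print(nm,"front top corners",px(top-G[:,0]*.045),px(top),px(top+G[:,0]*.045),"finger tip",px(q+G[:,2]*.16+G[:,1]*.045))
p,R,s=pose();print(px(p+R[:,2]*.16+R[:,1]*.045))
E
```

```text
Y front top corners [ 67. 316.] [140. 305.] [211. 295.] finger tip [127. 284.]
T front top corners [396. 267.] [464. 257.] [531. 247.] finger tip [469. 249.]
[130. 285.]
```

The projection confirms the finger's apparent offset is only perspective: it predicts the tip at (127,284), which matches. Going down and gripping.

```bash
python3 -m inch '[{"dp":[0,0,0.97],"rot":[-0.02,0,0],"gripper":1},{"dp":[0,0,0.97],"rot":[-0.01,0,0],"gripper":1},{"dp":[0,0,0],"rot":[0,0,0],"gripper":0},{"dp":[0,0,0],"rot":[0,0,0],"gripper":0},{"dp":[0,0,0],"rot":[0,0,0],"gripper":0}]' 50
python3 -m inch '[{"dp":[0,0,0],"rot":[0,0,0],"gripper":0},{"dp":[0,0,0],"rot":[0,0,0],"gripper":0},{"dp":[0,0,0],"rot":[0,0,0],"gripper":0}]'
python3 -m inch '[{"dp":[0,0,-0.6],"rot":[0,0,0],"gripper":0},{"dp":[0,0,-1],"rot":[0,0,0],"gripper":0},{"dp":[0,0,-1],"rot":[0,0,0],"gripper":0},{"dp":[0,0,-1],"rot":[0,0,0],"gripper":0},{"dp":[0,0,-1],"rot":[0,0,0],"gripper":0}]'
python3 -m inch '[{"dp":[0,0,-1],"rot":[0,0,0],"gripper":0},{"dp":[0,0,-1],"rot":[0,0,0],"gripper":0}]'
python3 - <<'E'
from h import *
p,R,s=pose();q,G=place(SYE,.165);plan(p,R,[(q,G)])
E
```

```text
clock: 15.48
position: [0.4196, -0.2812, 0.2744]
eef_rot: [2.785, 0.003, 1.537]
wrist_force: [0.0, -0.1, 0.6]
width: 0.0321
clock: 15.85
position: [0.4192, -0.2812, 0.274]
eef_rot: [2.786, 0.003, 1.537]
wrist_force: [-3.5, 0.4, 6.7]
width: 0.0111
clock: 16.48
position: [0.3708, -0.2789, 0.403]
eef_rot: [2.787, 0.001, 1.537]
wrist_force: [0.1, 0.3, -2.4]
width: 0.0118
clock: 16.73
position: [0.35, -0.2781, 0.4593]
eef_rot: [2.787, 0.001, 1.537]
wrist_force: [-0.3, 0.2, -1.4]
width: 0.0115
total shift [ 0.256   0.4641 -0.0163] tool [15.75  7.32  3.27] rot [ 3.54  0.12 -0.63] rows 18
 dp [0.88, 0.41, 0.18] rot [0.2, 0.01, -0.03]
 dp [0.87, 0.41, 0.18] rot [0.2, 0.01, -0.04]
 dp [0.87, 0.42, 0.16] rot [0.2, 0.01, -0.03]
 dp [0.87, 0.43, 0.16] rot [0.2, 0.01, -0.04]
 dp [0.87, 0.43, 0.15] rot [0.2, 0.01, -0.03]
 dp [0.87, 0.44, 0.15] rot [0.2, 0.01, -0.04]
 dp [0.86, 0.44, 0.13] rot [0.2, 0.01, -0.03]
 dp [0.87, 0.45, 0.13] rot [0.19, 0.0, -0.03]
 dp [0.86, 0.45, 0.12] rot [0.2, 0.01, -0.04]
 dp [0.86, 0.46, 0.11] rot [0.19, 0.0, -0.03]
 dp [0.86, 0.47, 0.1] rot [0.2, 0.01, -0.04]
 dp [0.85, 0.47, 0.09] rot [0.19, 0.0, -0.03]
 dp [0.86, 0.47, 0.09] rot [0.2, 0.01, -0.04]
 dp [0.85, 0.48, 0.07] rot [0.19, 0.0, -0.03]
 dp [0.86, 0.49, 0.07] rot [0.2, 0.01, -0.04]
 dp [0.85, 0.49, 0.06] rot [0.19, 0.0, -0.03]
 dp [0.84, 0.49, 0.05] rot [0.2, 0.01, -0.04]
 dp [0.85, 0.49, 0.04] rot [0.19, 0.0, -0.03]
```

```bash
python3 -m inch '[{"dp":[0.88,0.41,0.18],"rot":[0.2,0.01,-0.03],"gripper":0},{"dp":[0.87,0.41,0.18],"rot":[0.2,0.01,-0.04],"gripper":0},{"dp":[0.87,0.42,0.16],"rot":[0.2,0.01,-0.03],"gripper":0},{"dp":[0.87,0.43,0.16],"rot":[0.2,0.01,-0.04],"gripper":0},{"dp":[0.87,0.43,0.15],"rot":[0.2,0.01,-0.03],"gripper":0}]'
python3 -m inch '[{"dp":[0.87,0.44,0.15],"rot":[0.2,0.01,-0.04],"gripper":0},{"dp":[0.86,0.44,0.13],"rot":[0.2,0.01,-0.03],"gripper":0},{"dp":[0.87,0.45,0.13],"rot":[0.2,0,-0.03],"gripper":0},{"dp":[0.86,0.45,0.12],"rot":[0.2,0.01,-0.04],"gripper":0},{"dp":[0.86,0.46,0.11],"rot":[0.2,0,-0.03],"gripper":0}]'
python3 -m inch '[{"dp":[0.86,0.47,0.1],"rot":[0.2,0.01,-0.04],"gripper":0},{"dp":[0.85,0.47,0.09],"rot":[0.19,0,-0.03],"gripper":0},{"dp":[0.86,0.47,0.09],"rot":[0.2,0.01,-0.04],"gripper":0},{"dp":[0.85,0.48,0.07],"rot":[0.19,0,-0.03],"gripper":0},{"dp":[0.86,0.49,0.07],"rot":[0.2,0.01,-0.04],"gripper":0}]'
python3 - <<'E'
from h import *
p,R,s=pose();q,G=place(SYE,.145);q1,_=place(SYE,.067);plan(p,R,[(q,G),(q1,G)])
E
```

```text
clock: 17.35
position: [0.4218, -0.1484, 0.4539]
eef_rot: [2.888, 0.002, 1.554]
wrist_force: [0.9, -0.7, -1.9]
width: 0.0115
clock: 17.98
position: [0.4928, -0.0195, 0.4492]
eef_rot: [2.988, 0.002, 1.572]
wrist_force: [0.3, 0.3, -2.2]
width: 0.0116
clock: 18.6
position: [0.5643, 0.1094, 0.4445]
eef_rot: [3.086, 0.001, 1.59]
wrist_force: [1.0, -0.1, -1.6]
width: 0.0117
total shift [ 0.0417  0.0766 -0.0215] tool [2.53 1.4  0.79] rot [ 0.55  0.02 -0.1 ] rows 4
 dp [0.63, 0.35, 0.2] rot [0.14, 0.0, -0.03]
 dp [0.63, 0.35, 0.19] rot [0.14, 0.01, -0.02]
 dp [0.63, 0.36, 0.19] rot [0.14, 0.0, -0.03]
 dp [0.63, 0.36, 0.18] rot [0.13, 0.01, -0.02]
total shift [ 0.0001  0.0001 -0.0781] tool [0.  0.  2.6] rot [ 0. -0. -0.] rows 3
 dp [0.0, 0.0, 0.87] rot [0.0, -0.0, -0.0]
 dp [0.0, 0.0, 0.87] rot [0.0, -0.0, -0.0]
 dp [0.0, 0.0, 0.86] rot [0.0, -0.0, -0.0]
```

```bash
python3 -m inch '[{"dp":[0.63,0.35,0.2],"rot":[0.14,0,-0.03],"gripper":0},{"dp":[0.63,0.35,0.19],"rot":[0.14,0.01,-0.02],"gripper":0},{"dp":[0.63,0.36,0.19],"rot":[0.14,0,-0.03],"gripper":0},{"dp":[0.63,0.36,0.18],"rot":[0.13,0.01,-0.02],"gripper":0}]'
python3 -m inch '[{"dp":[0,0,0.87],"rot":[0,0,0],"gripper":0},{"dp":[0,0,0.87],"rot":[0,0,0],"gripper":0},{"dp":[0,0,0.8],"rot":[0,0,0],"gripper":0},{"dp":[0,0,0],"rot":[0,0,0],"gripper":0}]'
python3 meas2.py yh1 20 35 0.094 0.225
```

```text
clock: 19.1
position: [0.6063, 0.1861, 0.4231]
eef_rot: [3.141, -0.0, 1.6]
wrist_force: [0.8, 0.3, -1.6]
width: 0.0115
clock: 19.6
position: [0.6055, 0.1854, 0.345]
eef_rot: [-3.138, 0.001, 1.6]
wrist_force: [-0.6, 0.3, -1.1]
width: 0.0114
tcp [0.6055 0.1854 0.345 ] [-3.1381e+00  6.0000e-04  1.6003e+00] [-0.6  0.3 -1.1] [ 0.04  0.06 -0.05]
scene 1401 mid [0.6041 0.1751 0.1511] n [ 0.9997  0.0247 -0.0077] rms 0.0012 y [0.1399 0.2258] z [0.0972 0.2169]
   z0.104 x0.6095 y0.183 303
   z0.124 x0.6096 y0.182 277
   z0.144 x0.6103 y0.151 121
   z0.164 x0.6102 y0.172 283
   z0.184 x0.6105 y0.160 187
   z0.204 x0.6110 y0.157 189
   z0.224 x0.6103 y0.155 41
top 338 mid [0.5966 0.1593 0.164 ] n [ 0.9994  0.0344 -0.0085] rms 0.0009 y [0.1421 0.1964] z [0.1008 0.2195]
   z0.104 x0.6018 y0.172 51
   z0.124 x0.6021 y0.161 59
   z0.144 x0.6028 y0.149 25
   z0.164 x0.6024 y0.154 44
   z0.184 x0.6026 y0.156 58
   z0.204 x0.6024 y0.155 58
   z0.224 x0.6041 y0.158 43
```

View pics/yh1_scene.png

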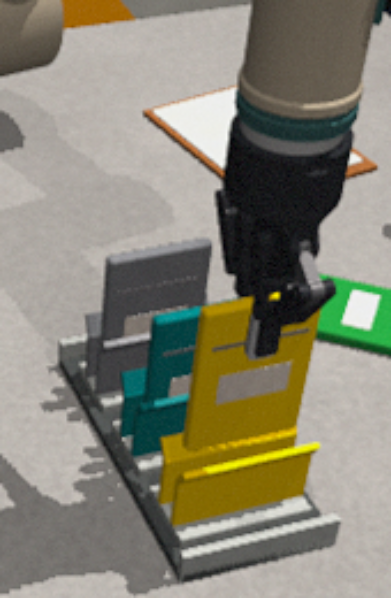

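Yellow hovers over its slot, lower end at (240,440), upright to within about 0.4° and 3 mm low in y. Trim and go down.

```bash
python3 -m inch '[{"dp":[0.1,0,0],"rot":[-0.06,0,0],"gripper":0},{"dp":[0,0,0.4],"rot":[0,0,0],"gripper":0},{"dp":[0,0,0.4],"rot":[0,0,0],"gripper":0},{"dp":[0,0,0],"rot":[0,0,0],"gripper":0}]'
python3 -m inch '[{"dp":[0,0,0.2],"rot":[0,0,0],"gripper":0},{"dp":[0,0,0.2],"rot":[0,0,0],"gripper":0},{"dp":[0,0,0],"rot":[0,0,0],"gripper":0}]'
```

```text
clock: 20.2
position: [0.6053, 0.188, 0.3216]
eef_rot: [3.137, 0.0, 1.6]
wrist_force: [-0.5, 0.2, -1.8]
width: 0.0117
clock: 20.58
position: [0.6059, 0.188, 0.3107]
eef_rot: [3.135, -0.0, 1.6]
wrist_force: [0.1, -0.1, -2.1]
width: 0.0115
```

```bash
python3 -m inch '[{"dp":[0,0,0.3],"rot":[0,0,0],"gripper":0},{"dp":[0,0,0.3],"rot":[0,0,0],"gripper":0},{"dp":[0,0,0.2],"rot":[0,0,0],"gripper":0},{"dp":[0,0,0],"rot":[0,0,0],"gripper":0}]'
python3 -m inch '[{"dp":[0,0,0.1],"rot":[0,0,0],"gripper":0},{"dp":[0,0,0.1],"rot":[0,0,0],"gripper":0},{"dp":[0,0,0],"rot":[0,0,0],"gripper":0}]'
```

```text
clock: 21.08
position: [0.6062, 0.1881, 0.2866]
eef_rot: [3.135, -0.0, 1.6]
wrist_force: [0.2, -0.5, -1.6]
width: 0.011
clock: 21.45
position: [0.6062, 0.1881, 0.2812]
eef_rot: [3.134, -0.0, 1.6]
wrist_force: [-0.2, 0.3, -2.1]
width: 0.0113
```

```bash
python3 -m inch '[{"dp":[0,0,0.06],"rot":[0,0,0],"gripper":0},{"dp":[0,0,0],"rot":[0,0,0],"gripper":0}]'
python3 -m inch '[{"dp":[0,0,0.05],"rot":[0,0,0],"gripper":0},{"dp":[0,0,0],"rot":[0,0,0],"gripper":0}]'
python3 -m inch '[{"dp":[0,0,0.05],"rot":[0,0,0],"gripper":0},{"dp":[0,0,0],"rot":[0,0,0],"gripper":0}]'
```

```text
clock: 21.7
position: [0.6062, 0.1882, 0.2798]
eef_rot: [3.134, -0.0, 1.6]
wrist_force: [-0.6, -1.2, -0.3]
width: 0.0115
clock: 21.95
position: [0.6062, 0.1883, 0.2798]
eef_rot: [3.133, -0.001, 1.6]
wrist_force: [-3.3, 1.3, 6.6]
width: 0.0113
clock: 22.2
position: [0.6061, 0.1884, 0.2797]
eef_rot: [3.132, -0.001, 1.601]
wrist_force: [-5.1, 0.5, 12.7]
width: 0.0115
```

Contact at TCP z=0.2798, which matches the expected floor height (about 0.280). Releasing and retracting.

```bash
python3 -m inch '[{"dp":[0,0,-0.02],"rot":[0,0,0],"gripper":0.5},{"dp":[0,0,0],"rot":[0,0,0],"gripper":0.5},{"dp":[0,0,0],"rot":[0,0,0],"gripper":0.5},{"dp":[0,0,0],"rot":[0,0,0],"gripper":0.5}]'
python3 -m inch '[{"dp":[0,0,-0.5],"rot":[0,0,0],"gripper":0.5},{"dp":[0,0,-1],"rot":[0,0,0],"gripper":0.5},{"dp":[0,0,-1],"rot":[0,0,0],"gripper":0.5},{"dp":[0,0,-1],"rot":[0,0,0],"gripper":0.5},{"dp":[0,0,-1],"rot":[0,0,0],"gripper":0.5}]'
python3 -m inch '[{"dp":[0,-1,0],"rot":[0,0,0],"gripper":0.5},{"dp":[0,-1,0],"rot":[0,0,0],"gripper":0.5},{"dp":[-1,-1,0],"rot":[0,0,0],"gripper":0.5},{"dp":[-1,-1,0],"rot":[0,0,0],"gripper":0.5},{"dp":[-1,0,0],"rot":[0,0,0],"gripper":0.5}]'
python3 - <<'E'
import cv2,numpy as np
from h import *
print(sense()["wrist_force"].round(1))
d=snapshot("scene");K=d["intrinsics"];z=d["range_z"];v,u=np.mgrid[:480,:640]
P=(np.stack([(u-K[0,2])/K[0,0]*z,(v-K[1,2])/K[1,1]*z,z],-1)-d["t"])@d["R"]
hsv=cv2.cvtColor(d["image"],cv2.COLOR_BGR2HSV)
for nm,h0,h1,x in(("teal",80,100,.526),("yel",20,35,.606)):
    m=(hsv[...,0]>=h0)&(hsv[...,0]<=h1)&(hsv[...,1]>110)&(z>0)&(P[...,2]>.092)&(abs(P[...,1]-.185)<.07)&(abs(P[...,0]-x)<.025)
    Q=P[m]
    for _ in range(4):
        c=Q.mean(0);n=np.linalg.svd(Q-c,full_matrices=False)[2][2];n*=np.sign(n[0]);Q=Q[abs((Q-c)@n)<.003]
    print(nm,len(Q),(c-n*.006).round(4),n.round(4),np.percentile(Q[:,1],[1,99]).round(4),np.percentile(Q[:,2],[1,99.5]).round(4))
cv2.imwrite("pics/fs.png",cv2.resize(d["image"][100:320,80:500],None,fx=1.9,fy=1.9))
t=snapshot("top");cv2.imwrite("pics/ft.png",cv2.resize(t["image"][150:300,180:320],None,fx=3.8,fy=3.8))
E
```

```text
clock: 22.7
position: [0.6064, 0.1881, 0.2768]
eef_rot: [3.134, -0.0, 1.6]
wrist_force: [-0.3, -0.3, 0.0]
width: 0.0425
clock: 23.32
position: [0.6051, 0.188, 0.4144]
eef_rot: [3.132, -0.0, 1.6]
wrist_force: [0.5, -0.4, -0.0]
width: 0.0427
clock: 23.95
position: [0.4856, 0.0941, 0.4126]
eef_rot: [3.133, -0.0, 1.601]
wrist_force: [0.7, 1.1, -0.4]
width: 0.0426
[ 0.7  1.1 -0.4]
teal 1013 [0.5267 0.1833 0.1228] [0.9993 0.0261 0.0277] [0.1404 0.2281] [0.0928 0.1517]
yel 1173 [0.6067 0.1861 0.1228] [0.9996 0.0255 0.014 ] [0.1433 0.2307] [0.0927 0.1515]
```

View pics/fs.png

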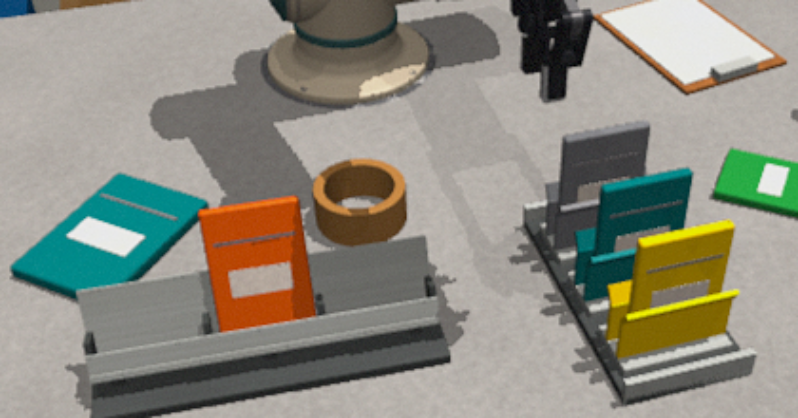

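View pics/ft.png

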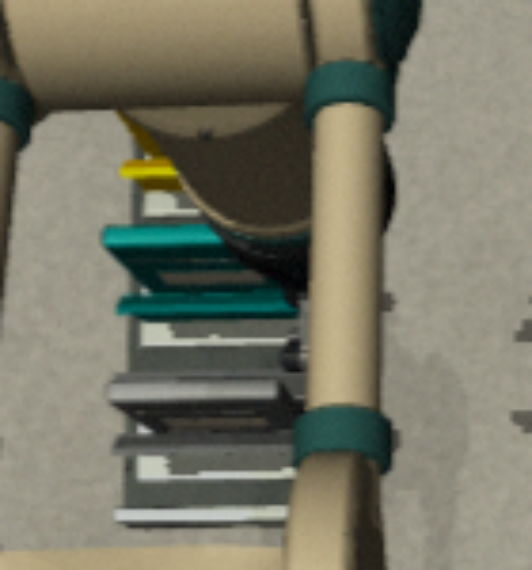

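The teal panel (645,225) and the yellow panel (685,270) both stand in their own slots. Their tops are at 0.1517 and 0.1515, they are centred to within about 1 mm, and the arm is clear. Handing in.

```bash
python3 -c "
from bench import *
print(job_done())"
```

```text
the job is handed in; nothing more can be done
None
```

The teal and yellow dividers are both standing in the rack slots of their own colour. I let go of both, backed the arm clear and handed the job in at about 24 s.

**Last checks (scene camera):**

| Panel | Top edge above table | Centre along the slot | Slot centre | Lean |
|---|---|---|---|---|
| Teal | 151.7 mm | y ≈ 0.183–0.184 | y ≈ 0.1835 | about 1.6° |
| Yellow | 151.5 mm | y ≈ 0.186–0.187 | y ≈ 0.186 | about 0.8° |

- **Seating:** a fully seated panel's top edge is at 150 mm, so both agree with being fully down to within the 2 mm calibration. The lean is within the slots' side play.
- **Surroundings:** the grey and orange panels look undisturbed, and the wrist force read about 1 N after I let go.
- **Not confirmed from above:** in the last top-camera picture the arm hid the yellow panel, so its final position rests on the scene camera alone.

**What went wrong:** on the first try at teal, a bad tilt estimate made me turn the panel the wrong way, and it pressed on the slot's far lip with about 36 N at the wrist. I backed off, measured again and corrected it. The panel had slipped about 3 mm in the grip, but then seated with light floor contact of about 14 N. Yellow went in on the first try, with about 13 N at the floor.

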